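# Tip the yellow-handled soap mould into the warming box

## Task

Put the soap mould with the yellow handle into the plywood warming box, so that it stands level on the box's floor with its handle up, and let go of it. The opening in the box's top is shorter than the mould: tilt the mould to pass its end in under the fixed cover, then right it inside, lowering it without letting it drop. Leave the red- and blue-handled moulds where they are.

Things in the scene. Friction and masses are not known exactly. Their poses are not given: they have to be found in the camera images.
- yellow_mid (a point): The mould to move: closed wooden block 185 long (own x) x 56 wide (y) x 32 high, 0.3 kg, both ends alike. From its lid's middle rises a yellow grip plate, 30 along x, 14 thick along y, from 32 to 106 above the underside. Point: on the vertical centre line, 53 above the underside, on the plate; z up. Stands on the table, length within 0.3 rad of world x.
- red_mid (a point): A mould of the same make with a red grip plate, to be left alone; same point, 53 above the underside on its centre line, same axes.
- blue_mid (a point): A mould of the same make with a blue grip plate, to be left alone; same point, 53 above the underside on its centre line, same axes.
- box_in (a point): Plywood box, fixed. Point: centre of the inner floor, 8 above the table; x along its length, roughly world +y, the robot's left (within 0.25 rad), z up. Inside 220 (x) x 130 (y); walls 8 thick, top 68 above this point. A fixed cover, 8 thick, underside 60 above it, closes x -110 to -45 (robot's right); the rest, 155 x 130, is open: the mould's right-hand end goes down first, under the cover.
Not all that is in view belongs to the job. Leave any turquoise look-alike of the part that bears yellow_mid alone.

How it is judged:
On the way:
1. the yellow mould is over the box or in its opening, tilted more than 12 degrees (x of yellow_mid in the frame of box_in between -0.16 and 0.16 m and y of yellow_mid in the frame of box_in between -0.06 and 0.06 m and angle between yellow_mid's own z axis and vertical above 0.21 rad), for 0.1 s.
At the end, for the whole second after the job is handed in: The yellow-handled mould rests inside the warming box on its floor, within 10 mm of its seated height, upright within 10 degrees, at rest and released; the red and blue moulds are within 30 mm of where they started (x of yellow_mid in the frame of box_in between -0.03 and 0.03 m and y of yellow_mid in the frame of box_in between -0.035 and 0.035 m and z of yellow_mid in the frame of box_in below 0.063 m and angle between yellow_mid's own z axis and vertical below 0.175 rad and linear speed of yellow_mould below 0.02 m/s and distance of each of red_mid, blue_mid from where it was at the start of the episode below 0.03 m); the robot touches nothing.
It fails at once if the yellow mould is dropped or thrown into the box (faster than 0.5 m/s in its opening) (x of yellow_mid in the frame of box_in between -0.12 and 0.12 m and y of yellow_mid in the frame of box_in between -0.06 and 0.06 m and z of yellow_mid in the frame of box_in below 0.13 m and linear speed of yellow_mould above 0.5 m/s).
It fails at once if the red or blue mould is shifted by more than 30 mm (distance of any of red_mid, blue_mid from where it was at the start of the episode above 0.03 m).
It also fails if it takes over 48 s, if anything falls off the work surface, if the arm or the gripper's body presses on something with over 40 N, if the wrist force passes 120 N, or if a joint passes its speed limit or range.

## Robot

A 7-joint arm with a two-finger parallel gripper is mounted at the origin on the work surface. World frame = base frame: x ahead of the robot, y to its left, z up, the work surface at z = 0. Lengths are in m, angles in rad, forces in N, time in s.
With the tool pointing down it reaches from about 0.4 to 0.85 m from the base axis. Payload 4.4 kg.
Tool frame: the origin (TCP) lies on the centre line of the jaws, within the pads' length; the fingertips stand 11 mm ahead of it and the grasp point (between the pads) lies 8 mm behind it; z points along the fingers, x is the direction in which the jaws open and shut, and the axes are right-handed (so a half turn about z gives the same grasp; the last joint's range is limited). The gripper opens to 94 mm and grips with 3 to 60 N. Pads are 16 mm wide; open, the fingers measure 119 mm over their backs; the gripper's body (75 mm by 177 mm) begins 78 mm behind the grasp point.
Start: joints at [-1.29, 0.628, 0.038, 1.517, -0.027, 0.996, -0.02], TCP at [0.221, 0.611, 0.216] pointing down, gripper open.
Joint ranges: [-3.06, 3.06], [-0.37, 2.12], [-1.25, 1.32], [0.18, 2.47], [-1.1, 4.24], [0.23, 1.98], [-2.94, 2.94]. Speed limits (rad/s): [2.57, 2.57, 3.14, 3.14, 3.14, 3.14, 3.14].

## Interface

Orientations are given as a unit quaternion [x, y, z, w].
In Python, from station import env gives the robot as it stands. Calls block until the motion is done:
- env.reach(position, orientation): joint-space move of the TCP to a pose.
- env.line_to(position, orientation=None, vel=0.15): straight line of the TCP; orientation=None keeps the orientation; vel is the mean speed in m/s.
- env.set_joints(angles): joint-space move.
- env.gripper_open() and env.grab(force=None): open the fingers fully, or close them until they stop; force is the grip in N (None keeps the last).
- env.hold(seconds).
- env.ik(position, orientation): joint angles nearest the present ones, or None.
- env.get_image(name): name is "side" or "top"; returns (picture, depth): 400x640x3 uint8, blue, green, red; 400x640 float32, m along the optical axis (not along the pixel's ray), 0 where there is no reading.
- env.camera_model(name): a dict with "vertical_fov" (degrees; the focal length in pixels is half the picture's height over the tangent of half this angle, whatever the lens; pixels are square), "cx", "cy" (the principal point, pixels), "k1" (the pictures are not rectified: a ray, as slopes to the right and down, at radius r is drawn at 1 + k1 r^2 times it, then the intrinsics apply), "rvec" (rotation vector, rad) and "tvec" (3), from world to camera coordinates, as OpenCV has them. Camera axes: x right, y down, z forward; pixel columns grow to the right and rows downward; lengths in m; the calibration is good to about 2 mm. A picture is of the moment at which its call begins. camera_model takes no time and is no camera call.
A pose or a line that the arm cannot do raises env.Unreachable and nothing moves.
- env.hand_in(): hands the job in, once; it reports no verdict.
Readings, each from a call of its own:
- env.get_time_s(): time.
- env.get_qpos(): joint angles.
- env.get_dq(): joint speeds.
- env.get_tau(): joint torques, N m.
- env.get_eef_pos(): TCP position.
- env.get_tool_rot(): TCP orientation.
- env.get_force(): force on the tool from outside, world axes, zero at the start.
- env.get_wrist_torque(): the same for the moment, N m.
- env.get_gripper_width(): finger opening in m.
Only numpy, scipy, OpenCV 4.12 (cv2) and the standard library are available. Lean on these libraries where they do the work, as an engineer would, in place of code of your own. Each camera call takes 0.05 s, during which the arm holds its last target. There are 200 camera calls.

## Working session

There is one attempt and no reset: what is moved stays moved. The work goes in short steps, each a Python script; the robot and the scene stay as the last script left them, time stands still between calls to the robot, and variables do not carry over. Pictures are saved under pics/ and viewed, about 8 in all and at most 12, crops included, and the job is handed in when it is done.

```bash
mkdir -p pics; cat > h.py <<'E'
import numpy as np, cv2
from station import env
from scipy.spatial.transform import Rotation as R
def cam(n):
    m=env.camera_model(n); f=200/np.tan(np.radians(m["vertical_fov"])/2)
    return m,f
def cloud(n,d):
    m,f=cam(n); v,u=np.mgrid[0:400,0:640]
    x=(u-m["cx"])/f; y=(v-m["cy"])/f; a,b=x.copy(),y.copy()
    for _ in range(15):
        s=1+m["k1"]*(a*a+b*b); a=x/s; b=y/s
    P=np.stack([a*d,b*d,d],-1); Rm=cv2.Rodrigues(np.array(m["rvec"],float))[0]
    W=(P-np.array(m["tvec"]).ravel())@Rm
    W[d<=0]=np.nan
    return W
E
python3 - <<'E'
from h import *
for n in("top","side"):
    p,d=env.get_image(n); cv2.imwrite(f"pics/{n}0.png",p); np.savez(f"{n}0.npz",p=p,W=cloud(n,d)); print(n,env.camera_model(n))
print(env.get_eef_pos(),env.get_tool_rot(),env.get_time_s())
E
```

```text
top {'vertical_fov': 49.10643637056102, 'cx': 305.8539724807409, 'cy': 199.95482521928295, 'k1': 0.00763368423958604, 'rvec': array([ 2.12776597, -2.14524005,  0.13300732]), 'tvec': array([0.06904117, 0.455546  , 0.91191461])}
side {'vertical_fov': 47.65904435520898, 'cx': 312.7442912623764, 'cy': 194.9038344550031, 'k1': -0.03575337358823014, 'rvec': array([ 2.12068362, -0.61654154,  0.34601681]), 'tvec': array([-0.34428154,  0.19813637,  0.91111002])}
[0.22072356 0.61078801 0.21567969] [ 8.18506837e-01  5.74496208e-01 -6.56638013e-04  4.83912093e-04] 0.1
```

View pics/top0.png

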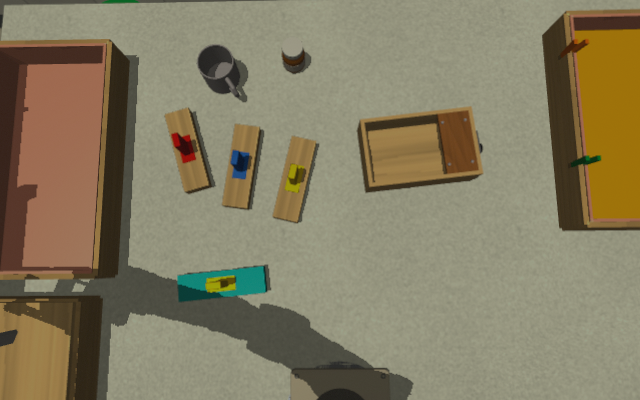

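View pics/side0.png

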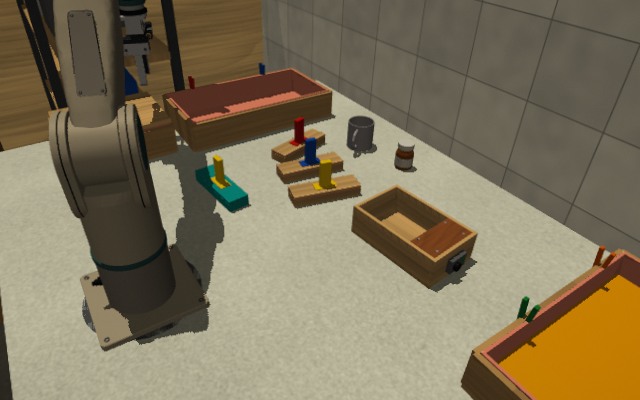

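Top view: yellow mould about (295,178), blue (241,165), red (187,150), box (420,148) with its cover on the right. The turquoise look-alike is at (222,283).

```bash
python3 - <<'E'
from h import *
for n,regs in {"top":dict(yel=(265,125,325,230),blue=(215,115,266,215),red=(155,100,218,200),box=(345,95,495,200)),"side":dict(yel=(285,150,365,208),box=(345,180,480,285))}.items():
    W=np.load(n+"0.npz")["W"]
    for k,(a,b,c,e) in regs.items():
        w=W[b:e,a:c].reshape(-1,3); w=w[~np.isnan(w[:,0])]
        h,ed=np.histogram(w[:,2],np.arange(-.006,.13,.008))
        print(n,k,[(round(z,3),int(c)) for z,c in zip(ed,h)])
        for lo,hi in ([(.024,.04),(.095,.115)] if k!="box" else [(.068,.085)]):
            q=w[(w[:,2]>lo)&(w[:,2]<hi)]
            if len(q)<5: continue
            r=cv2.minAreaRect((q[:,:2]*1000).astype(np.float32)); print("  ",lo,len(q),np.round(np.array(cv2.boxPoints(r))).tolist(),r,"mean z",np.median(q[:,2]))
E
```

```text
top yel [(np.float64(-0.006), 3638), (np.float64(0.002), 452), (np.float64(0.01), 26), (np.float64(0.018), 28), (np.float64(0.026), 1725), (np.float64(0.034), 251), (np.float64(0.042), 8), (np.float64(0.05), 8), (np.float64(0.058), 8), (np.float64(0.066), 8), (np.float64(0.074), 8), (np.float64(0.082), 11), (np.float64(0.09), 8), (np.float64(0.098), 62), (np.float64(0.106), 45), (np.float64(0.114), 0)]
   0.024 1979 [[410.0, 85.0], [590.0, 43.0], [603.0, 97.0], [423.0, 140.0]] ((506.4007873535156, 91.38282775878906), (56.319190979003906, 185.3372344970703), 76.71194458007812) mean z 0.031930620047168096
   0.095 110 [[490.0, 88.0], [519.0, 81.0], [522.0, 95.0], [493.0, 102.0]] ((505.9716796875, 91.5124740600586), (14.111913681030273, 29.99034881591797), 77.29623413085938) mean z 0.10557587962000045
top blue [(np.float64(-0.006), 2562), (np.float64(0.002), 287), (np.float64(0.01), 56), (np.float64(0.018), 74), (np.float64(0.026), 1694), (np.float64(0.034), 195), (np.float64(0.042), 14), (np.float64(0.05), 12), (np.float64(0.058), 16), (np.float64(0.066), 15), (np.float64(0.074), 16), 
[... 2732 characters left out ...]
53393555, 29.44900131225586), 72.01667022705078) mean z 0.10376282160943859
side box [(np.float64(-0.006), 5964), (np.float64(0.002), 1459), (np.float64(0.01), 499), (np.float64(0.018), 502), (np.float64(0.026), 612), (np.float64(0.034), 531), (np.float64(0.042), 591), (np.float64(0.05), 666), (np.float64(0.058), 575), (np.float64(0.066), 693), (np.float64(0.074), 2033), (np.float64(0.082), 0), (np.float64(0.09), 0), (np.float64(0.098), 0), (np.float64(0.106), 0), (np.float64(0.114), 0)]
   0.068 2578 [[475.0, -62.0], [500.0, -300.0], [652.0, -284.0], [627.0, -46.0]] ((563.6290283203125, -173.2702178955078), (152.3572998046875, 239.6693115234375), 6.045889377593994) mean z 0.0755474517685207
```

```bash
cat > plan.py <<'E'
# mould path in box x-z plane: max-clearance route over (x, z, tilt); ref = underside centre; tilt>0 lowers -x end
import numpy as np, heapq
from scipy.spatial.transform import Rotation as R
def edge(pts,s=.002):
    o=[]
    for a,b in zip(pts,np.roll(pts,-1,0)):
        n=int(np.ceil(np.linalg.norm(b-a)/s)); o.append(a+(b-a)*np.linspace(0,1,n,endpoint=False)[:,None])
    return np.vstack(o)
rect=lambda a,b,c,d:np.array([[a,c],[b,c],[b,d],[a,d]],float)
P=np.vstack([edge(rect(-.0925,.0925,0,.032)),edge(rect(-.015,.015,.032,.165)),edge(rect(-.045,.045,.165,.25))])
obs=[(-.118,-.11,-.01,.068),(.11,.118,-.01,.068),(-.118,-.045,.06,.068),(-.3,.3,-.05,0)]
def clear(x,z,t):
    c,s=np.cos(t),np.sin(t)   # -x end down: up vector -> (-s,c)
    X=x+P[:,0]*c-P[:,1]*s; Z=z+P[:,0]*s+P[:,1]*c
    m=9
    for a,b,lo,hi in obs:
        dx=np.maximum(a-X,X-b); dz=np.maximum(lo-Z,Z-hi)
        d=np.where((dx>0)|(dz>0),np.hypot(np.maximum(dx,0),np.maximum(dz,0)),np.maximum(dx,dz)); m=min(m,d.min())
    return m
if __name__=="__main__":
    xs=np.arange(-.05,.08,.004); zs=np.arange(.014,.19,.004); ts=np.radians(np.arange(0,47,2.))
    C=np.array([[[clear(x,z,t) for t in ts] for z in zs] for x in xs])
    goal=(np.argmin(abs(xs)),0,0)
    start=None; best=np.full(C.shape,-1.); D=np.full(C.shape,np.inf); prev={}
    D[goal]=0; q=[(0,goal)]
    cost=lambda c:1e9 if c<.001 else 1+(.008/c)**4
    while q:
        d,n=heapq.heappop(q)
        if d>D[n]: continue
        if zs[n[1]]>.18 : start=n; break
        for dx in(-1,0,1):
            for dz in(-1,0,1):
                for dt in(-1,0,1):
                    m=(n[0]+dx,n[1]+dz,n[2]+dt)
                    if all(0<=i<k for i,k in zip(m,C.shape)):
                        e=d+cost(C[m])*np.sqrt(dx*dx+dz*dz+dt*dt)
                        if C[m]>.001 and e<D[m]-1e-12: D[m]=e; prev[m]=n; heapq.heappush(q,(e,m))
    n=start; path=[]
    while True:
        path.append((xs[n[0]],zs[n[1]],ts[n[2]],C[n]))
        if n==goal: break
        n=prev[n]
    path=np.array(path); np.save("path.npy",path)
    for p in path: print(np.round([p[0]*1e3,p[1]*1e3,np.degrees(p[2]),p[3]*1e3],1))
E
python3 plan.py
```

```text
[ 66.  182.   36.   69.7]
[ 66.  178.   36.   66.4]
[ 66. 174.  36.  63.]
[ 66.  170.   36.   59.8]
[ 66.  166.   36.   56.7]
[ 66.  162.   36.   53.7]
[ 66.  158.   36.   50.8]
[ 66. 154.  36.  48.]
[ 66.  150.   36.   45.5]
[ 66.  146.   36.   43.1]
[ 66.  142.   36.   40.8]
[ 66.  138.   36.   38.5]
[ 66.  134.   36.   36.1]
[ 66.  130.   36.   33.8]
[ 66.  126.   36.   31.4]
[ 66. 122.  36.  29.]
[ 66.  118.   36.   26.7]
[ 66.  114.   36.   24.3]
[ 66. 110.  36.  22.]
[ 66.  106.   36.   19.8]
[ 66.  102.   36.   18.2]
[66.  98.  36.  17.4]
[66.  94.  36.  17.4]
[66.  90.  36.  17.4]
[66.  86.  36.  17.5]
[62.  82.  36.  14.8]
[58.  78.  36.  14.1]
[54.  74.  36.  14.9]
[50.  70.  36.  15.6]
[46.  66.  34.  13.9]
[42.  62.  32.  12.4]
[38.  58.  30.  11.2]
[34.  54.  28.  10.4]
[30.  50.  26.   9.5]
[26.  46.  24.   8.4]
[22.  42.  22.   7.3]
[18.  42.  20.   6.5]
[14.  38.  18.   7.2]
[10.  34.  16.   8.2]
[10.  30.  14.   7.6]
[10.  30.  12.   8.8]
[ 6.  26.  10.   9.9]
[ 6.  22.   8.   9.1]
[ 6.  22.   6.  11.1]
[ 2.  18.   4.  11.5]
[ 2.  18.   2.  11.6]
[-2. 14.  0. 14.]
```

```bash
cat >> h.py <<'E'
BOX=np.array([.5633,-.1745,.008]); BY=np.radians(96.07)
M=np.array([.5062,.0915,0]); MY=np.radians(-13.1)
H=.082   # TCP height above the mould's underside
def tool(yaw,f): # jaws along +-mould y, pointing down
    return R.from_euler('z',yaw+np.pi/2+f*np.pi)*R.from_euler('x',np.pi)
def inbox(x,z,t,f,y=0.,slip=0.):
    Rb=R.from_euler('z',BY); Rt=Rb*R.from_euler('y',-t)
    p=BOX+Rb.apply([x,y,z])+Rt.apply([0,0,H])
    return p,(Rt*Rb.inv()*tool(BY,f)).as_quat()
E
python3 - <<'E'
from h import *
path=np.load("path.npy")
for f in(0,1): 
    print("pick",f,env.ik(M+[0,0,H],tool(MY,f).as_quat()))
    for i in(0,20,28,36,46):
        q=env.ik(*inbox(*path[i,:3],f)); print(i,None if q is None else np.round(q,2))
E
```

```text
pick 0 [-0.23494117  0.64124939  0.00231493  2.01232698 -0.00295341  0.48801938
  1.11168074]
0 [ 0.01  0.99  1.14  1.44 -1.06  1.91 -1.82]
20 [ 0.06  1.01  0.96  1.5  -1.04  1.72 -1.8 ]
28 [ 0.09  1.07  0.96  1.48 -1.07  1.71 -1.76]
36 [-0.04  0.97  0.96  1.62 -0.99  1.38 -1.81]
46 [-0.34  1.01  1.14  1.81 -1.05  1.08 -1.83]
pick 1 [-0.63495177  0.73521438  0.62771187  2.02350769 -0.74220761  0.62217246
 -1.30018596]
0 [ 0.34  0.74  0.34  1.42 -0.67  1.52  0.97]
20 [ 0.48  0.81  0.08  1.49 -0.56  1.32  0.93]
28 [ 0.54  0.86  0.    1.47 -0.51  1.27  0.92]
36 [ 0.35  0.77  0.17  1.6  -0.47  1.03  0.89]
46 [ 0.07  0.71  0.29  1.8  -0.3   0.68  0.64]
```

```bash
python3 - <<'E'
from h import *
q=tool(MY,0).as_quat()
env.reach(M+[0,0,.22],q); env.line_to(M+[0,0,H],q,vel=.12)
env.grab(60); print("w",env.get_gripper_width(),env.get_force())
env.line_to(M+[0,0,.25],vel=.15); print(env.get_force(),env.get_wrist_torque())
path=np.load("path.npy")
env.reach(*inbox(*path[0,:3],1)); env.hold(.3)
print(env.get_time_s(),env.get_gripper_width(),env.get_qpos(),env.get_force())
for n in("top","side"):
    p,d=env.get_image(n); cv2.imwrite(f"pics/{n}1.png",p); np.savez(f"{n}1.npz",p=p,W=cloud(n,d))
E
```

```text
w 0.013967626783383121 [ 0.75062023  0.51113131 -1.19345141]
[-0.24101316 -0.00611831 -3.4361988 ] [ 0.01899873  0.01543249 -0.06656145]
7.3083 0.013688084885218579 [ 0.36683745  0.73537516  0.28583341  1.4238961  -0.64322037  1.50469912
  0.94474251] [-0.66145906  0.44793741 -3.11878638]
```

View pics/side1.png

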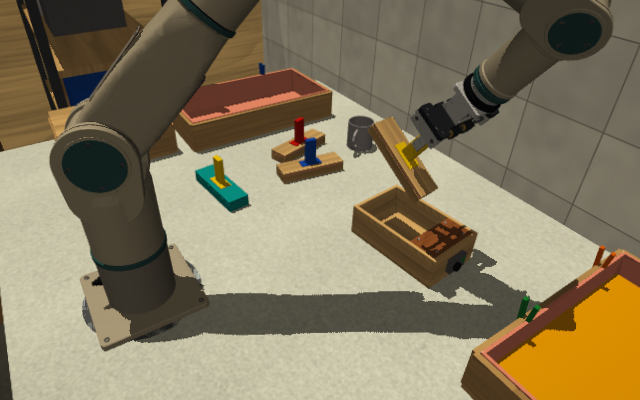

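View pics/top1.png

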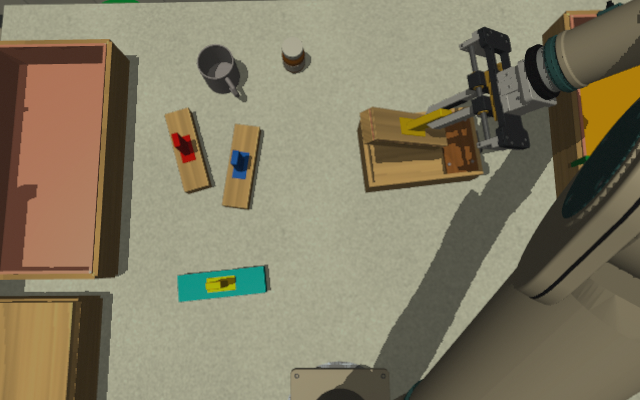

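```bash
cat >> h.py <<'E'
def mouldfit(W,f=1):
    """residual of lid against the pose expected from the TCP, in the mould frame"""
    Rt=R.from_quat(env.get_tool_rot()); Rm=Rt*tool(0,f).inv(); o=np.array(env.get_eef_pos())-Rm.apply([0,0,H])
    w=W.reshape(-1,3); w=w[~np.isnan(w[:,0])]; q=Rm.inv().apply(w-o)
    k=q[(abs(q[:,0])<.11)&(abs(q[:,1])<.04)&(q[:,2]>.01)&(q[:,2]<.055)]
    k=k[(abs(k[:,0])>.02)]
    for _ in range(4):
        A=np.c_[k[:,:2],np.ones(len(k))]; c=np.linalg.lstsq(A,k[:,2],rcond=None)[0]; k=k[abs(A@c-k[:,2])<.005]
    r=cv2.minAreaRect((k[:,:2]*1000).astype(np.float32))
    print("slopes",c[:2],"h",c[2],"n",len(k),r)
    return c
E
python3 - <<'E'
from h import *
for n in("top","side"): mouldfit(np.load(n+"1.npz")["W"])
E
```

```text
slopes [-0.01030702 -0.02997714] h 0.03234921657555216 n 1225 ((1.00946044921875, -0.12107086181640625), (56.60887145996094, 187.2650604248047), 89.92306518554688)
slopes [-0.00484187 -0.05415461] h 0.03075919262702094 n 1138 ((0.5741500854492188, 0.023984909057617188), (183.99253845214844, 59.1453971862793), 0.3944283723831177)
```

The side view shows the mould held tilted at about (405,155) over the opening. The lid fit agrees with the expected pose to within 1 mm, with no slip, so I'm inserting now.

```bash
python3 - <<'E'
from h import *
path=np.load("path.npy"); f0=np.array(env.get_force())
for i in (10,24,28,31,34,36,38,40,43,46):
    p,q=inbox(*path[i,:3],1); 
    env.line_to(p,q,vel=.12 if i<=24 else .04)
    df=np.array(env.get_force())-f0; print(i,np.round(env.get_time_s(),2),np.round(df,1),np.round(np.linalg.norm(np.array(env.get_eef_pos())-p)*1e3,1))
    if np.linalg.norm(df)>8: print("contact"); break
env.hold(.2)
p,d=env.get_image("side"); cv2.imwrite("pics/side2.png",cv2.resize(p[130:300,300:500],None,fx=3,fy=3)); mouldfit(cloud("side",d))
E
```

```text
10 7.89 [-1.9 -0.6  0. ] 0.2
24 8.51 [ 0.  -0.4  0.6] 0.4
28 9.22 [-0.7 -0.8 -0.4] 0.1
31 9.59 [-1.7  0.8 -0.9] 1.3
34 9.98 [-1.5 -0.4 -0.6] 0.4
36 10.22 [-0.6 -0.4  0.6] 1.0
38 10.54 [-1.3  0.7  0. ] 0.6
40 10.84 [ 0.2 -0.8  1.6] 0.9
43 11.19 [-0.4 -0.8 -0.5] 0.3
46 11.53 [-0.9 -0.5  0.4] 0.1
slopes [-0.14737911 -0.03999244] h 0.04105684611062525 n 998 ((-8.868133544921875, 0.409912109375), (202.22763061523438, 79.54553985595703), 0.3177838921546936)
```

View pics/side2.png

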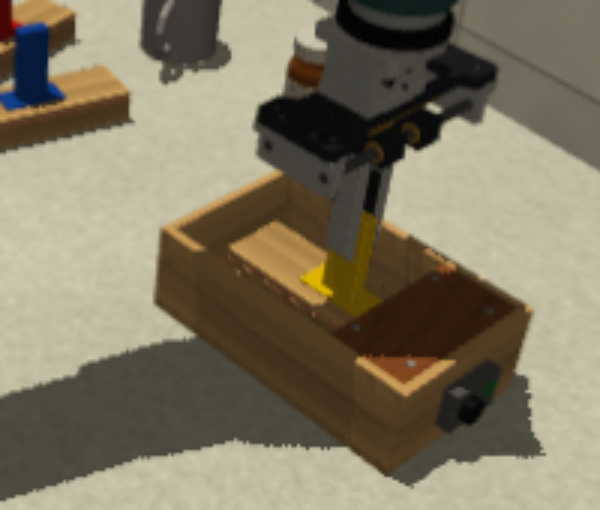

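It is inside and level, with its right-hand end under the cover. Next I lower it gently until it touches the floor, then release.

```bash
python3 - <<'E'
from h import *
f0=np.array(env.get_force())
for z in (.006,.003,.0015,0,-.0015,-.003):
    p,q=inbox(0,z,0,1); env.line_to(p,q,vel=.03); env.hold(.15)
    df=np.array(env.get_force())-f0; print(z,np.round(df,1))
    if df[2]>3: break
env.gripper_open(); env.hold(.3); print(env.get_gripper_width(),env.get_force())
env.line_to(p+[0,0,.15],vel=.1)
env.reach(p+[-.13,.0,.25],q); env.hold(.3)
print(env.get_time_s())
for n in("top","side"):
    p,d=env.get_image(n); W=cloud(n,d); np.savez(n+"3.npz",W=W)
    if n=="side": cv2.imwrite("pics/side3.png",cv2.resize(p[100:300,240:500],None,fx=3,fy=3))
    w=W[95:300,300:500].reshape(-1,3); w=w[~np.isnan(w[:,0])]
    b=R.from_euler('z',-BY).apply(w-BOX); b=b[(abs(b[:,1])<.055)&(abs(b[:,0])<.1)]
    t=b[(b[:,2]>.08)&(b[:,2]<.115)]; l=b[(b[:,2]>.02)&(b[:,2]<.045)&(b[:,0]>-.03)]
    print(n,"plate",len(t),t.mean(0) if len(t) else 0,t[:,2].max() if len(t) else 0,"lid",len(l))
    if len(l)>50:
        l=l[l[:,0]<.085]; l=l[abs(l[:,1]-np.median(l[:,1]))<.025]
        print(np.linalg.lstsq(np.c_[l[:,:2],np.ones(len(l))],l[:,2],rcond=None)[0])
E
```

```text
0.006 [ 1.7  0.8 -0.4]
0.003 [ 0.6  1.  -0.6]
0.0015 [ 0.3 -0.3  0.6]
0 [0.3 0.3 0.3]
-0.0015 [-2.1  2.1 10.1]
0.09397023595178607 [-0.33002667  0.86936789  0.2734845 ]
18.1917
top plate 163 [0.00198426 0.00201214 0.10065004] 0.10935052183997912 lid 1282
[-0.01776775 -0.06489013  0.03351523]
side plate 180 [-0.00157147  0.0032661   0.09662385] 0.10795516232320834 lid 659
[-0.03298477 -0.03874029  0.0344506 ]
```

View pics/side3.png

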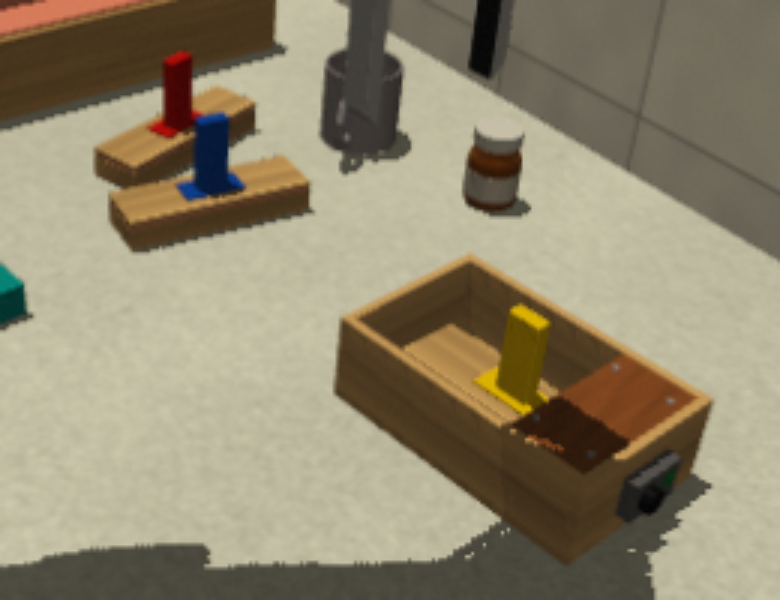

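The mould stands level on the box floor, released. The red and blue moulds haven't been disturbed, and the gripper is clear.

```bash
python3 -c "
from station import env
env.hand_in(); print(env.get_time_s())"
```

```text
the job is handed in; nothing more can be done
the job is handed in; nothing more can be done
```

The yellow mould is standing on the floor of the warming box with its handle up, released, and the job is handed in. The robot clock read 18.2 s at the last check before hand-in.

I gripped the mould by its plate and tilted it 36°. I passed its right-hand end under the cover along a path planned with at least 6.5 mm clearance. Then I righted it inside and lowered it until it touched the floor (about 10 N) before letting go.

**Grip while tilted:** both cameras put the mould within about 1 mm of where it should have been, with no slip.

**Insertion:** force changes stayed around 2 N, so nothing suggested contact with the box.

**Final position:** the plate is within about 3 mm of the box centre in x and y. Its top is 108–109 mm above the floor, against 106 mm when seated.

**Final tilt:** the depth fit to the lid shows 2–4°. I put that down mostly to camera noise and calibration, and it is well inside the 10° limit.

**Red and blue moulds:** they look unmoved in the last picture; I did not measure them again.

One check failed: the lid fit I ran while the mould was inside the box read an 8° slope. It had picked up wall pixels, so I disregarded it and relied on the picture, the contact force and the final depth fit.

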